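# Push the air lance home in its push-fit port

### The arm

A 7-joint arm with a two-finger parallel gripper is mounted at the origin on the work surface. World frame = base frame: x ahead of the robot, y to its left, z up, the work surface at z = 0. Lengths are in m, angles in rad, forces in N, time in s.
With the tool pointing down it reaches from about 0.35 to 0.9 m from the base axis. Payload 7.2 kg.
Tool frame: the origin (TCP) lies on the centre line of the jaws, within the pads' length; the fingertips stand 22 mm ahead of it and the grasp point (between the pads) lies 3 mm ahead of it (arm.tip_reach is the z of the fingertips in the tool frame, in m); z points along the fingers, y is the direction in which the jaws open and shut (so a half turn about z gives the same grasp; the last joint's range is limited). The gripper opens to 88 mm and grips with 3 to 60 N. Pads are 20 mm wide; open, the fingers measure 115 mm over their backs; the gripper's body (75 mm by 178 mm) begins 61 mm behind the grasp point.
Start: joints at [-1.332, 0.411, -0.013, 1.596, 0.006, 1.134, -0.082], TCP at [0.189, 0.596, 0.245] pointing down, gripper open.
Joint ranges: [-2.95, 2.95], [-0.29, 1.99], [-1.47, 1.44], [0.14, 2.54], [-1.03, 4.17], [0.13, 1.85], [-2.86, 2.86]. Speed limits (rad/s): [2.39, 2.39, 3.01, 3.01, 3.14, 3.14, 3.14].

### API

Orientations are given as [roll, pitch, yaw] about the fixed x, y, z axes, in that order (R = Rz(yaw) Ry(pitch) Rx(roll)).
In Python, from station import arm, effector, inverse_kinematics, observe, imaging, workorder gives the robot as it stands. Calls block until the motion is done:
- arm.goto(position, orientation): joint-space move of the TCP to a pose.
- arm.line_to(position, frame=None, speed=0.15, threshold=None): straight line of the TCP; frame=None keeps the orientation; speed is the mean speed in m/s. With threshold (N) it stops when the force on the tool has changed by that much, and returns True; else False.
- arm.goto_joints(angles): joint-space move.
- effector.release() and effector.grasp(): open the fingers fully, or close them until they stop; the grip force is fixed at half the most.
- arm.sleep(seconds).
- inverse_kinematics(position, orientation): joint angles nearest the present ones, or None.
- observe(): the state.
- imaging.snapshot(name): name is "scene" or "top"; returns the picture (420x560x3 uint8, red, green, blue); there is no depth.
- imaging.camera_model(name): a dict with "mtx" (3x3 intrinsics, pixels), "view" (4x4, takes a point from world to camera coordinates). Camera axes: x right, y down, z forward; pixel columns grow to the right and rows downward; lengths in m; the calibration is good to about 2 mm. A picture is of the moment at which its call begins. camera_model takes no time and is no camera call.
A pose or a line that the arm cannot do raises arm.PlanningError and nothing moves.
- workorder.finish_job(): hands the job in, once; it reports no verdict.
The state is a dict: "time_s": time; "q": joint angles; "joint_vel": joint speeds; "joint_torque": joint torques, N m; "tcp_pos": TCP position; "eef_rot": TCP orientation; "contact_force": force on the tool from outside, world axes, zero at the start; "wrist_torque": the same for the moment, N m; "gripper_width": opening from 0.0 (shut) to 1.0 (fully open).
Only numpy, scipy, OpenCV 4.12 (cv2) and the standard library are available. Lean on these libraries where they do the work, as an engineer would, in place of code of your own. Each camera call takes 0.05 s, during which the arm holds its last target.

### The job

Take the straight aluminium air lance out of its inclined holder and push its plain end straight down into the push-fit fitting that is clamped on the bench rail, past the stiff seal until it bottoms, then let go so that it stands upright in the fitting. Leave the two castings and the wrench where they are.

Things in the scene. Friction and masses are not known exactly. Their poses are not given: they have to be found in the camera images.
- pipe: The air lance: rigid aluminium pipe, 22 mm diameter, 190 mm long, 0.08-0.17 kg. Origin: centre of the plain end's face (chamfered 2.5 mm, 17 mm across the face); z along the pipe to the dark steel nozzle: plain pipe to z = 160 mm, collar of 25 mm diameter to 172 mm, tapering to 12 mm at 190 mm. It starts plain end down in the holder. It slips in a light grip when pushed: grip it hard (40 N or more).
- holder: Fixed holder: steel foot 110 x 70 x 10 mm with a grey sleeve, 35 mm outside, 25 mm inside diameter, leaning 25 degrees. Origin: underside of the foot, on the bench. The bore's closed bottom is 30 mm above the origin; the bore runs 60 mm up along its axis, leaning towards -x (to the robot); the pipe stands in it to the bottom, 130 mm of it free. y is level, across the lean.
- rail: Fixed aluminium profile rail, 60 (x) x 200 (y) x 45 mm high, on steel feet 90 mm along x. Origin: centre of its underside on the bench, z up. One round push-fit fitting, 56 mm across its flat black top, 65 mm high, stands fixed on its centre line (x = 0), clamped anywhere within 16 mm of the rail's middle along y: where is not reported and must be felt or seen.
- port (a point): Point above the rail's middle at the height of the fitting's flat top (110 mm above the bench), axes as the rail's. The fitting's vertical bore has its axis within 16 mm of this point, along y only. It opens with a lead-in cone, 27.4 mm across at the top, 23.4 mm at 3 mm down, then a 23.4 mm bore. A pipe end set down beside it rests on the flat top.
- casting_a: Bystander: loose aluminium casting, two 110 mm discs on a ribbed neck, 110 mm high, 0.6 kg. Origin: centre of its underside.
- casting_b: Bystander: another casting like it. Origin: centre of its underside.
- wrench: Bystander: steel wrench, 140 mm long, lying flat on the bench along its x axis. Origin: its underside, mid-length.
- port_floor (a point): Point 42 mm below port, at the height of the bore's flat bottom (68 mm above the bench). From about 15 to 23 mm below the fitting's top, sprung rubber seal segments narrow the bore: pushing the pipe past them takes about 5 to 12 N, then it drags with a few N until it stops hard on the bottom. A pipe pushed home stays there upright when let go.
Mind the look-alikes: they are no part of the job. Of the things shaped like the pipe, the aluminium one is meant.

How it is judged:
On the way, in this order (a step that is already met when the one before it is completed fails the run):
1. the lance is out of its holder (distance between pipe and holder above 0.12 m), for 0.1 s.
2. the lance's plain end has entered the fitting's bore upright (z of pipe in the frame of port between -0.045 and -0.006 m and x of pipe in the frame of port between -0.005 and 0.005 m and horizontal distance between pipe and port below 0.019 m and angle between pipe's own z axis and vertical below 0.17 rad), for 0.05 s.
At the end, for the whole second after the job is handed in: The lance stands at rest in the fitting, plain end down, within 2.5 mm of the bottom of the bore (42 mm below the fitting's top), upright to 0.07 rad, its end within 4 mm of the rail's centre line and 19 mm of the rail's middle (z of pipe in the frame of port between -0.045 and -0.0395 m and x of pipe in the frame of port between -0.004 and 0.004 m and horizontal distance between pipe and port below 0.019 m and angle between pipe's own z axis and vertical below 0.07 rad and linear speed of pipe below 0.01 m/s); the robot touches nothing.
It fails at once if a casting or the wrench is shifted by more than 25 mm (distance of any of casting_a, casting_b, wrench from where it was at the start of the episode above 0.025 m).
It also fails if it takes over 58 s, if anything falls off the work surface, if the arm or the gripper's body presses on something with over 40 N, if the wrist force passes 120 N, or if a joint passes its speed limit or range.

## Working session

There is one attempt and no reset: what is moved stays moved. The work goes in short steps, each a Python script; the robot and the scene stay as the last script left them, time stands still between calls to the robot, and variables do not carry over. Pictures are saved under pics/ and viewed, and the job is handed in when it is done.

```bash
ls; mkdir -p pics; python3 - <<'E'
from station import arm, observe, imaging
import cv2, numpy as np
for n in("scene","top"):
    im=imaging.snapshot(n); cv2.imwrite(f"pics/{n}0.png",cv2.cvtColor(im,cv2.COLOR_RGB2BGR))
    m=imaging.camera_model(n); print(n,np.round(m["mtx"],2).tolist(),np.round(m["view"],4).tolist())
s=observe(); print({k:s[k] for k in("time_s","tcp_pos","eef_rot","gripper_width","contact_force")}, arm.tip_reach)
E
```

```text
pics
scene [[519.3, 0.0, 287.08], [0.0, 519.3, 214.28], [0.0, 0.0, 1.0]] [[0.709, 0.705, -0.0152, -0.3278], [0.5013, -0.5191, -0.6922, -0.2657], [-0.4959, 0.4832, -0.7215, 1.4235], [0.0, 0.0, 0.0, 1.0]]
top [[383.96, 0.0, 276.77], [0.0, 383.96, 212.36], [0.0, 0.0, 1.0]] [[-0.0073, -0.9999, 0.0078, -0.093], [-0.9853, 0.0058, -0.1706, 0.5747], [0.1706, -0.0089, -0.9853, 0.8552], [0.0, 0.0, 0.0, 1.0]]
{'time_s': 0.1, 'tcp_pos': array([0.18866553, 0.59542388, 0.24389688]), 'eef_rot': array([-3.14018104e+00,  1.03342975e-04,  2.83483224e+00]), 'gripper_width': 0.998341937076781, 'contact_force': array([-0.13822431,  0.69692182, -0.68683029])} 0.022
```

View pics/scene0.png

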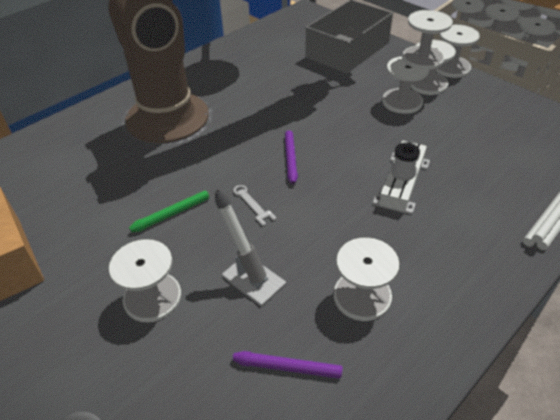

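View pics/top0.png

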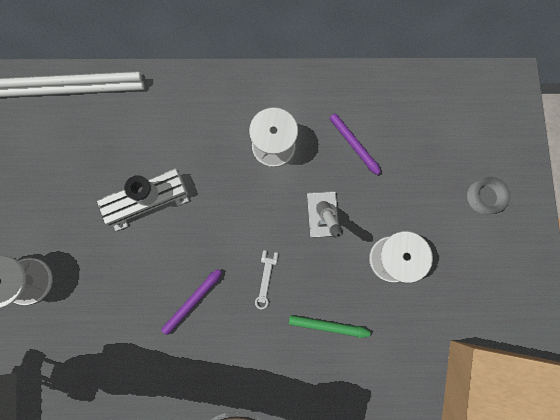

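Pipe-shaped things are the grey one in the holder (scene ~(235,225), top ~(330,220)), two purple ones (scene (290,157), (288,365)) and a green one (scene (170,212)). Only the grey one is bare metal with a dark nozzle and stands in the holder, so I'll confirm that in an enlarged crop.

```bash
python3 - <<'E'
import cv2,numpy as np
s=cv2.imread("pics/scene0.png");t=cv2.imread("pics/top0.png")
a=cv2.resize(s[180:310,200:300],None,fx=4,fy=4,interpolation=cv2.INTER_CUBIC)
b=cv2.resize(t[180:250,295:365],(390,390),interpolation=cv2.INTER_CUBIC)
o=np.zeros((520,800,3),np.uint8);o[:520,:400]=a;o[:390,405:795]=b
cv2.imwrite("pics/crop1.png",o)
a=cv2.resize(s[130:220,365:440],(400,480),interpolation=cv2.INTER_CUBIC)
b=cv2.resize(t[160:240,90:200],(396,288),interpolation=cv2.INTER_CUBIC)
o=np.zeros((480,800,3),np.uint8);o[:480,:400]=a;o[:288,402:798]=b
cv2.imwrite("pics/crop2.png",o)
E
```

```text
(no output)
```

View pics/crop1.png

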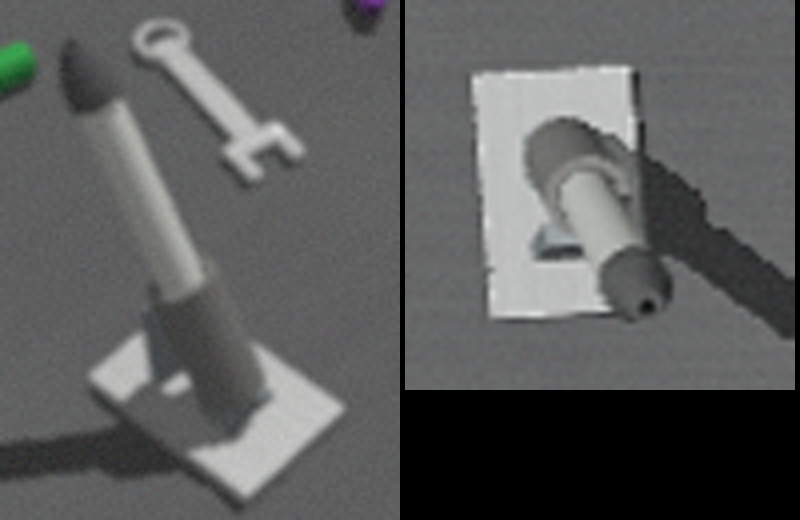

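View pics/crop2.png

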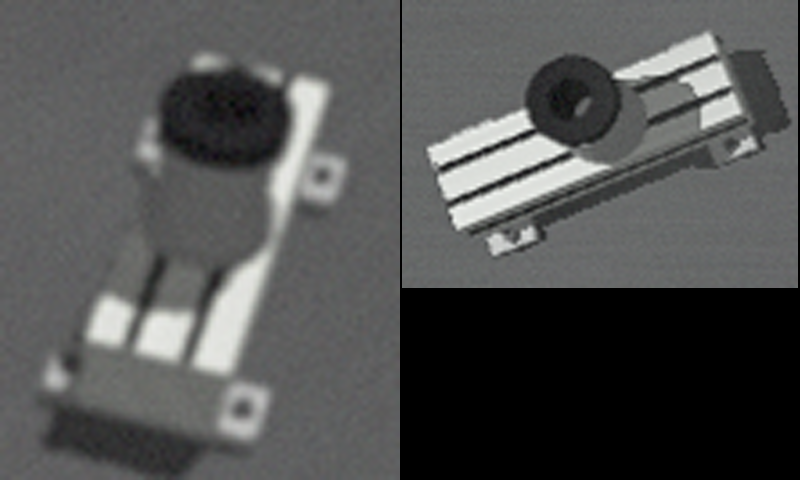

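The crops confirm the target: it is the grey bare pipe with a dark nozzle, leaning in the sleeve. Its nozzle hole is at top px ~(338,234.6) and its nozzle tip at scene px ~(217.5,190.5). The fitting's black ring is at top px ~(137.5,187.5) and scene px ~(405,152). Next I'll measure both.

```bash
cat > h.py <<'E'
import numpy as np,cv2
from station import imaging
CM={n:imaging.camera_model(n) for n in("scene","top")}
def ray(n,px):
    m=CM[n];V=np.array(m["view"]);K=np.array(m["mtx"]);R=V[:3,:3];c=-R.T@V[:3,3]
    px=np.atleast_2d(px).astype(float)
    d=(R.T@np.linalg.inv(K)@np.c_[px,np.ones(len(px))].T).T
    return c,d/np.linalg.norm(d,axis=1)[:,None]
def plane(n,px,z):
    c,d=ray(n,px);return c+d*((z-c[2])/d[:,2])[:,None]
def tri(p1,p2):
    A=np.zeros((3,3));b=np.zeros(3);rs=[]
    for n,p in(("scene",p1),("top",p2)):
        c,d=ray(n,p);P=np.eye(3)-np.outer(d[0],d[0]);A+=P;b+=P@c;rs.append((P,c))
    x=np.linalg.solve(A,b);return x,[np.linalg.norm(P@(x-c)) for P,c in rs]
def proj(n,X):
    m=CM[n];V=np.array(m["view"]);p=V[:3,:3]@np.array(X)+V[:3,3];q=np.array(m["mtx"])@p;return q[:2]/q[2]
E
cat > m.py <<'E'
from h import *
s=cv2.imread("pics/scene0.png");t=cv2.imread("pics/top0.png")
def mask(im,box,lo,hi):
    g=im.max(2);x0,y0,x1,y1=box;m=np.zeros_like(g);m[y0:y1,x0:x1]=((g[y0:y1,x0:x1]>=lo)&(g[y0:y1,x0:x1]<=hi))*255
    return m
def big(m):
    k,l,st,c=cv2.connectedComponentsWithStats(m);i=1+np.argmax(st[1:,4]);return (l==i).astype(np.uint8),st[i],c[i]
# fitting black disc
for n,im,box in(("top",t,(118,168,160,208)),("scene",s,(385,135,425,172))):
    m,st,c=big(mask(im,box,0,52)); cs,_=cv2.findContours(m,0,1); e=cv2.fitEllipse(cv2.convexHull(max(cs,key=len)))
    print(n,"disc",st,c,e, plane(n,e[0],.11))
# rail + foot
for nm,box,z in(("rail",(90,160,200,240),.045),("foot",(300,185,350,245),.010)):
    m,st,c=big(mask(t,box,150,255)|0) if nm=="foot" else (mask(t,box,150,255)//255,None,None)
    m=cv2.morphologyEx(m,cv2.MORPH_OPEN,np.ones((2,2),np.uint8)) if nm=="rail" else m
    if nm=="rail":
        m=cv2.morphologyEx(m,cv2.MORPH_CLOSE,np.ones((5,5),np.uint8));m,_,_=big(m)
    p=np.argwhere(m)[:,::-1]; 
    w=plane("top",p,z)[:,:2].astype(np.float32); r=cv2.minAreaRect(w*1000); print(nm,r,np.round(cv2.boxPoints(r)).tolist())
print("tip",tri((217.5,190.5),(338.3,234.6)))
E
python3 m.py
```

```text
top disc [125 176  26  25 373] [136.15013405 187.41286863] ((137.42938232421875, 187.69056701660156), (24.18830680847168, 25.273576736450195), 101.28105926513672) [[0.62098565 0.21211199 0.11      ]]
scene disc [395 143  24  18 338] [406.5887574  151.95857988] ((406.5615234375, 151.8929443359375), (18.436758041381836, 23.74720001220703), 96.76553344726562) [[0.62571014 0.20821125 0.11      ]]
rail ((595.96337890625, 270.76715087890625), (63.606815338134766, 102.21005249023438), 24.255435943603516) [[546.0, 304.0], [588.0, 211.0], [646.0, 237.0], [604.0, 330.0]]
foot ((576.78564453125, -207.14395141601562), (69.93689727783203, 109.892333984375), 89.68576049804688) [[522.0, -242.0], [632.0, -242.0], [632.0, -172.0], [522.0, -172.0]]
tip (array([ 0.50364051, -0.21381738,  0.20229454]), [np.float64(0.0005920107958991272), np.float64(0.0005920107958989979)])
```

```bash
cat > m2.py <<'E'
from m import *
print("----")
# rail corners by eye from the crop
c=np.array([(428,150),(712,33),(748,125),(460,228)],float);c[:,0]-=402;c=c/3.6+[90,160]
w=plane("top",c,.045)[:,:2];print(np.round(w,4).tolist(),w.mean(0))
c=cv2.minAreaRect((w*1000).astype(np.float32));print(c)
m=mask(t,(90,160,200,240),135,255)//255
k,l,st,cc=cv2.connectedComponentsWithStats(m)
keep=np.isin(l,[i for i in range(1,k) if st[i,4]>15 and not(st[i,1]>=219 )])
print(st[1:].tolist())
p=np.argwhere(keep&(np.arange(560)[None]<200))[:,::-1]
cv2.imwrite("pics/mrail.png",cv2.resize((keep*255).astype(np.uint8)[150:250,80:210],None,fx=4,fy=4,interpolation=0))
# pipe axis: mid lines in both views
g=s.max(2)
X=[]
for v in range(212,246,3):
    row=g[v,205:265].astype(int); i=np.where(row>125)[0]; X.append((205+i.min(),205+i.max(),v)); 
print(X)
g=t.max(2);X=[]
for v in range(208,228,2):
    print(v,g[v,316:346].tolist())
E
python3 m2.py | sed -n '/----/,$p'
```

```text
----
[[0.6032, 0.3289], [0.6821, 0.1451], [0.6189, 0.119], [0.5511, 0.3043]] [0.61382215 0.2243274 ]
((612.2509155273438, 224.43186950683594), (68.38805389404297, 199.9669647216797), 22.47929573059082)
[[149, 169, 29, 13, 165], [167, 177, 15, 10, 87], [173, 185, 12, 11, 76], [97, 190, 30, 17, 197], [100, 197, 37, 19, 270], [181, 198, 7, 6, 20], [103, 203, 45, 21, 283], [113, 223, 14, 8, 49]]
[(np.int64(227), np.int64(264), 212), (np.int64(229), np.int64(264), 215), (np.int64(230), np.int64(262), 218), (np.int64(231), np.int64(264), 221), (np.int64(233), np.int64(264), 224), (np.int64(234), np.int64(241), 227), (np.int64(236), np.int64(242), 230), (np.int64(237), np.int64(244), 233), (np.int64(239), np.int64(245), 236), (np.int64(240), np.int64(246), 239), (np.int64(241), np.int64(248), 242), (np.int64(243), np.int64(250), 245)]
208 [138, 105, 114, 115, 110, 112, 109, 106, 112, 118, 126, 140, 142, 136, 103, 96, 87, 101, 103, 105, 89, 56, 52, 95, 106, 109, 107, 101, 107, 102]
210 [164, 119, 107, 113, 111, 112, 124, 135, 135, 133, 129, 124, 116, 113, 114, 134, 139, 129, 115, 102, 96, 62
[... 489 characters left out ...]
 193, 176, 144, 135, 112, 160, 177, 180, 182, 182, 177, 171, 162, 154, 135, 110, 100, 106, 86, 60, 55, 51, 53, 56, 55, 54, 55]
220 [190, 189, 193, 163, 161, 156, 142, 132, 141, 168, 178, 178, 180, 178, 178, 173, 167, 157, 141, 115, 106, 87, 58, 54, 60, 53, 52, 52, 59, 52]
222 [191, 191, 142, 113, 154, 164, 165, 167, 163, 154, 172, 176, 183, 180, 181, 178, 172, 165, 159, 143, 127, 108, 67, 52, 52, 52, 55, 54, 54, 55]
224 [193, 157, 123, 116, 110, 91, 92, 75, 65, 65, 95, 164, 178, 180, 182, 183, 179, 172, 121, 88, 88, 93, 84, 63, 51, 57, 55, 50, 54, 51]
226 [192, 178, 134, 108, 100, 104, 100, 125, 124, 125, 144, 151, 168, 178, 180, 123, 83, 80, 85, 85, 87, 81, 72, 59, 68, 106, 111, 77, 65, 56]
```

View pics/mrail.png

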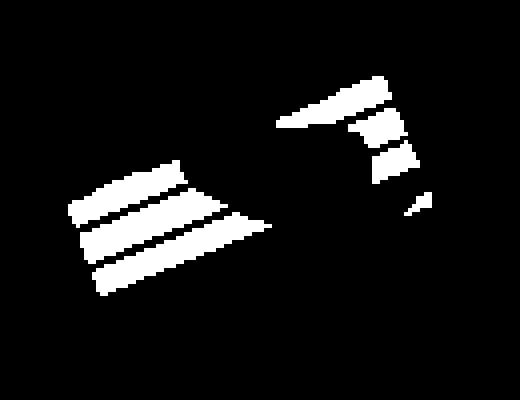

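```bash
cat > m3.py <<'E'
from m import *
from scipy.optimize import minimize
print("----")
m=mask(t,(90,160,200,240),135,255)//255
k,l,st,cc=cv2.connectedComponentsWithStats(m)
idx=[i for i in range(1,k) if st[i,4]>60]
p=np.argwhere(np.isin(l,idx))[:,::-1]
w=(plane("top",p,.045)[:,:2]*1000).astype(np.float32);r=cv2.minAreaRect(w);print(r,cv2.boxPoints(r).tolist())
# same rail in scene view
m=mask(s,(365,130,440,220),160,255)//255
print("mouth",tri((245.7,252.5),(328.6,213.2)))
tip=tri((217.5,190.5),(338.3,234.6))[0]; mo=tri((245.7,252.5),(328.6,213.2))[0]
d=tip-mo;print(np.linalg.norm(d),d/np.linalg.norm(d), "lean",np.degrees(np.arccos(d[2]/np.linalg.norm(d))))
for o,yaw in(((.5768,-.2071),-.3),((.5768,-.2071),180/np.pi*np.arctan2(-(tip[1]-mo[1]),-(tip[0]-mo[0])))):
    y=np.radians(yaw);dd=np.array([-np.sin(.4363)*np.cos(y),-np.sin(.4363)*np.sin(y),np.cos(.4363)])
    for L in(.06,.16,.19):
        X=np.array([*o,.03])+L*dd;print(L,X,proj("scene",X),proj("top",X))
g=s.max(2)
for v in range(212,250,6): print(v,g[v,218:262].tolist())
E
python3 m3.py | sed -n '/----/,$p'
```

```text
----
((617.788818359375, 227.86676025390625), (62.08965301513672, 200.5960693359375), 22.81129264831543) [[550.286865234375, 308.2841796875], [628.057373046875, 123.37736511230469], [685.290771484375, 147.4493408203125], [607.520263671875, 332.35614013671875]]
mouth (array([ 0.5660847 , -0.21398221,  0.08228141]), [np.float64(0.0003924851225049652), np.float64(0.00039248512250497885)])
0.13528656324438793 [-0.4615698   0.00121841  0.88710306] lean 27.48855427616709
0.06 [ 0.55144501 -0.20696724  0.08437929] [243.0065603  245.64059998] [325.68687565 219.34152122]
0.16 [ 0.50918669 -0.20674597  0.17501143] [223.80011898 200.92151411] [332.19840093 233.24286603]
0.19 [ 0.4965092  -0.20667959  0.20220107] [217.6817373  186.67585398] [334.48194133 238.11795768]
0.06 [ 0.55144475 -0.20703307  0.08437929] [242.98068639 245.65947719] [325.71596515 219.34146025]
0.16 [ 0.509186   -0.20692152  0.17501143] [223.72616299 200.97021901] [332.28566504 233.24265715]
0.19 [ 0.49650837 -0.20688805  0.20220107] [217.59200015 186.73298335] [334.58960294 238.11768873]
212 [97, 100, 101, 107, 113, 115, 11
[... 669 characters left out ...]
6, 155, 166, 175, 171, 151, 121, 101, 93, 94, 97, 98, 96, 97, 97, 99, 96, 94, 95, 99, 94, 97, 99, 97, 99]
236 [95, 92, 93, 96, 92, 95, 100, 92, 97, 94, 95, 97, 99, 96, 103, 107, 110, 114, 113, 120, 123, 135, 147, 160, 168, 173, 163, 138, 112, 97, 96, 97, 98, 96, 96, 99, 99, 99, 99, 97, 95, 98, 96, 93]
242 [92, 96, 98, 94, 91, 96, 94, 94, 93, 97, 98, 93, 95, 96, 91, 99, 103, 100, 112, 107, 110, 114, 117, 126, 138, 148, 163, 171, 174, 164, 140, 106, 102, 101, 97, 97, 96, 93, 95, 97, 93, 97, 92, 95]
248 [91, 97, 95, 92, 96, 90, 96, 99, 90, 94, 94, 96, 94, 99, 99, 92, 99, 94, 98, 98, 101, 110, 113, 111, 113, 122, 127, 138, 154, 160, 172, 171, 146, 125, 118, 117, 109, 103, 97, 98, 94, 95, 90, 97]
```

```bash
cat > m4.py <<'E'
from h import *
def pl(n,a,b):
    c,d=ray(n,[a,b]);N=np.cross(d[0],d[1]);N/=np.linalg.norm(N);return N,N@c
for sl in(((231,218),(242,242)),((217.5,190.5),(242,242))):
  for tl in(((326.8,214),(338.3,234.6)),((329,218),(338.3,234.6)),((328.,213.2),(338.3,234.6))):
    N1,a=pl("scene",*sl);N2,b=pl("top",*tl)
    d=np.cross(N1,N2);d/=np.linalg.norm(d);d*=np.sign(d[2])
    for z in(.03,.14,.2022):
        x=np.linalg.solve(np.array([N1,N2,[0,0,1]]),[a,b,z]);print(np.round(x,4),end=' ')
    print("lean",np.degrees(np.arccos(d[2])),"az",np.degrees(np.arctan2(-d[1],-d[0])))
q=np.array([(90,377),(243,500),(343,407)])/4+[200,180]
print("foot scene corners",np.round(plane("scene",q,.01),4).tolist())
E
python3 m4.py
```

```text
[ 0.5885 -0.2094  0.03  ] [ 0.536  -0.2115  0.14  ] [ 0.5063 -0.2127  0.2022] lean 25.52743578279897 az 2.3430214823128597
[ 0.5884 -0.2093  0.03  ] [ 0.536  -0.2115  0.14  ] [ 0.5063 -0.2127  0.2022] lean 25.49277621606301 az 2.385389267788366
[ 0.5943 -0.2118  0.03  ] [ 0.5383 -0.2125  0.14  ] [ 0.5066 -0.2128  0.2022] lean 26.981698348614714 az 0.6685130752552756
[ 0.5897 -0.2088  0.03  ] [ 0.5354 -0.2119  0.14  ] [ 0.5047 -0.2136  0.2022] lean 26.315239062750912 az 3.263235059956269
[ 0.5895 -0.2087  0.03  ] [ 0.5353 -0.2118  0.14  ] [ 0.5046 -0.2136  0.2022] lean 26.279231405966435 az 3.3068551606506547
[ 0.5956 -0.2112  0.03  ] [ 0.5376 -0.2128  0.14  ] [ 0.5048 -0.2137  0.2022] lean 27.82695377567076 az 1.5390304300766715
foot scene corners [[0.5266, -0.2472, 0.01], [0.6344, -0.2437, 0.01], [0.63, -0.1722, 0.01]]
```

```bash
cat > g.py <<'E'
import numpy as np
from scipy.spatial.transform import Rotation as R
az=np.radians(1.5);ln=np.radians(25)
u=np.array([-np.sin(ln)*np.cos(az),-np.sin(ln)*np.sin(az),np.cos(ln)])
P14=np.array([.536,-.2118,.14]); L14=(.14-.03)/u[2]
y=np.array([-np.sin(az),np.cos(az),0]);z=-u;x=np.cross(y,z)
E=R.from_matrix(np.c_[x,y,z]).as_euler("xyz")
def at(L): return P14+u*(L-L14+.003)
E
python3 - <<'E'
from g import *
from station import arm,effector,inverse_kinematics,observe,imaging
import cv2
arm.goto(at(.238),E)
s=observe();print(s["time_s"],s["tcp_pos"],at(.238),np.round(s["q"],2),s["contact_force"])
a=imaging.snapshot("scene");b=imaging.snapshot("top")
o=np.hstack([cv2.resize(a[130:330,150:350],(400,400)),cv2.resize(b[130:290,260:420],(400,400))])
cv2.imwrite("pics/pre.png",o[:,:,::-1])
E
```

```text
3.125 [ 0.48584098 -0.21253932  0.24847061] [ 0.48546017 -0.21312343  0.24842018] [ 0.85  0.09 -0.43  2.1  -0.28  0.58  2.23] [-0.30641114  0.74441688  0.86039925]
```

View pics/pre.png

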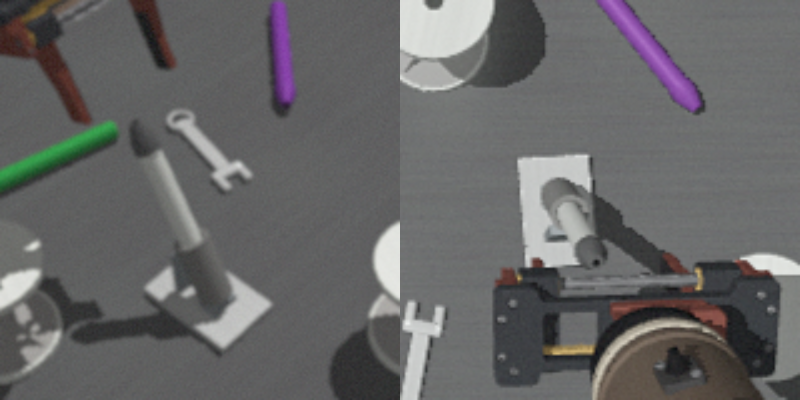

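The jaws straddle the nozzle line in both views: fingertips are at crop (75,120)/(165,75) with the nozzle at (140,120) on the left, and at (505,270)/(670,260) with the nozzle at (597,260) on the right. I'll advance along the axis and grip.

```bash
python3 - <<'E'
from g import *
from h import proj
from station import arm,effector,inverse_kinematics,observe,imaging
import cv2
r=arm.line_to(at(.138),speed=.08,threshold=6)
s=observe();print(r,s["time_s"],s["tcp_pos"],at(.138),s["contact_force"])
if not r:
    effector.grasp();s=observe();print(s["time_s"],s["gripper_width"]*88,s["contact_force"],s["wrist_torque"])
a=imaging.snapshot("scene");b=imaging.snapshot("top")
o=np.hstack([cv2.resize(a[130:330,150:350],(400,400)),cv2.resize(b[130:290,260:420],(400,400))])
cv2.imwrite("pics/grip.png",o[:,:,::-1])
E
```

```text
False 4.625 [ 0.52780247 -0.21220419  0.15829074] [ 0.52770751 -0.21201715  0.1577894 ] [ 0.67344678 -0.72009893 -0.49562653]
5.6333 24.007949254100325 [-0.40501339 -0.54642684 -0.16806351] [ 0.0136166   0.36044059 -0.01873619]
```

View pics/grip.png

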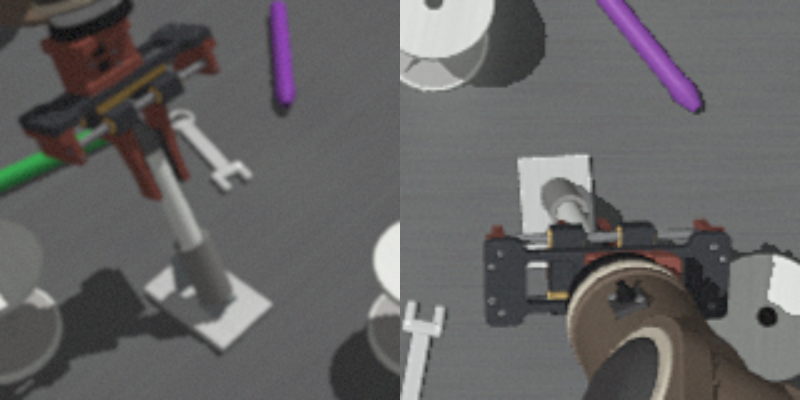

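```bash
python3 - <<'E'
from g import *
from station import arm,effector,inverse_kinematics,observe,imaging
import cv2
r=arm.line_to(at(.238),speed=.1,threshold=25)
s=observe();print(r,s["time_s"],s["tcp_pos"],s["contact_force"],s["gripper_width"]*88,s["wrist_torque"])
a=imaging.snapshot("scene");b=imaging.snapshot("top")
o=np.hstack([cv2.resize(a[130:330,150:350],(400,400)),cv2.resize(b[130:290,260:420],(400,400))])
cv2.imwrite("pics/lift.png",o[:,:,::-1])
from scipy.spatial.transform import Rotation as R
yaw=np.radians(22.8)
for h in (.10,.0):
  for a in range(0,360,30):
    e=[np.pi,0,yaw+np.radians(a)]
    q=inverse_kinematics([.6233,.21,.11+.141+h],e)
    if q is not None: print(h,a,np.round(q,2),round(np.abs(q-s["q"]).max(),2))
E
```

```text
False 6.8833 [ 0.48532502 -0.21293718  0.24786342] [-0.00224247 -0.9633113  -0.89455244] 24.061245744103026 [ 3.79300344e-02  5.10087004e-01 -2.56502897e-04]
0.1 0 [ 0.03  0.49 -0.67  1.32  0.3   1.43 -1.8 ] 4.03
0.1 30 [ 0.02  0.49 -0.66  1.32  0.29  1.43 -1.27] 3.5
0.1 60 [ 0.04  0.49 -0.69  1.32  0.31  1.44 -0.76] 2.99
0.1 90 [ 0.05  0.5  -0.71  1.32  0.32  1.44 -0.24] 2.47
0.1 120 [ 0.07  0.51 -0.75  1.32  0.34  1.45  0.27] 1.96
0.1 150 [ 0.09  0.52 -0.79  1.31  0.36  1.45  0.78] 1.45
0.1 180 [ 0.1   0.52 -0.79  1.31  0.36  1.45  1.3 ] 0.93
0.1 210 [ 0.04  0.49 -0.69  1.32  0.31  1.44  1.86] 0.86
0.1 240 [ 0.13  0.54 -0.86  1.31  0.4   1.47  2.32] 0.89
0.1 270 [ 0.23  0.61 -1.07  1.31  0.53  1.52  2.75] 0.94
0.1 300 [-1.1   0.67  1.25  1.4  -0.63  1.51 -2.1 ] 4.33
0.1 330 [-1.1   0.67  1.25  1.4  -0.63  1.51 -1.58] 3.81
0.0 0 [-0.03  0.52 -0.55  1.47  0.28  1.22 -1.79] 4.02
0.0 30 [-0.03  0.52 -0.55  1.47  0.28  1.22 -1.27] 3.5
0.0 60 [-0.01  0.53 -0.58  1.47  0.3   1.23 -0.76] 2.99
0.0 90 [ 0.    0.54 -0.61  1.47  0.31  1.23 -0.25] 2.48
0.0 120 [ 0.04  0.55 -0.67  1.47  0.35  1.24  0.25] 1.98
0.0 150 [ 0.06  0.56 -0.7   1.47  0.37  1.25  0.76] 1.47
0.0 180 [ 0.1   0.58 -0.78  1.46  0.42  1.27  1.25] 0.98
0.0 210 [ 0.07  0.56 -0.71  1.47  0.37  1.25  1.8 ] 0.79
0.0 240 [ 0.13  0.6  -0.83  1.46  0.45  1.28  2.27] 0.73
0.0 270 [ 0.17  0.63 -0.91  1.46  0.5   1.3   2.76] 0.78
0.0 300 [-1.11  0.77  1.25  1.55 -0.74  1.37 -2.01] 4.24
0.0 330 [-1.11  0.77  1.25  1.55 -0.74  1.37 -1.48] 3.71
```

View pics/lift.png

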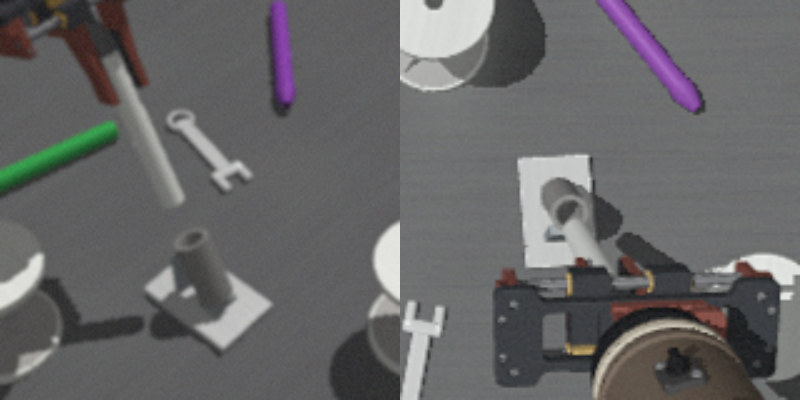

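```bash
python3 - <<'E'
from g import *
from station import arm,effector,inverse_kinematics,observe,imaging
import cv2
yaw=np.radians(22.8+210-360)
arm.goto([.6233,.21,.11+.141+.05],[np.pi,0,yaw])
s=observe();print(s["time_s"],s["tcp_pos"],s["eef_rot"],s["contact_force"],s["gripper_width"]*88,s["wrist_torque"])
a=imaging.snapshot("scene");b=imaging.snapshot("top")
cv2.imwrite("pics/ab_s.png",a[:,:,::-1]);cv2.imwrite("pics/ab_t.png",b[:,:,::-1])
o=np.hstack([cv2.resize(a[60:220,330:490],(400,400),interpolation=2),cv2.resize(b[130:240,80:190],(400,400),interpolation=2)])
cv2.imwrite("pics/above.png",o[:,:,::-1])
E
```

```text
8.625 [0.62372967 0.20803999 0.30076605] [-3.14096611e+00 -8.12115216e-04 -2.22271621e+00] [-0.78007508 -0.6718891  -1.76501813] 24.145794438894235 [ 0.07752749  0.02881618 -0.03640845]
```

View pics/above.png

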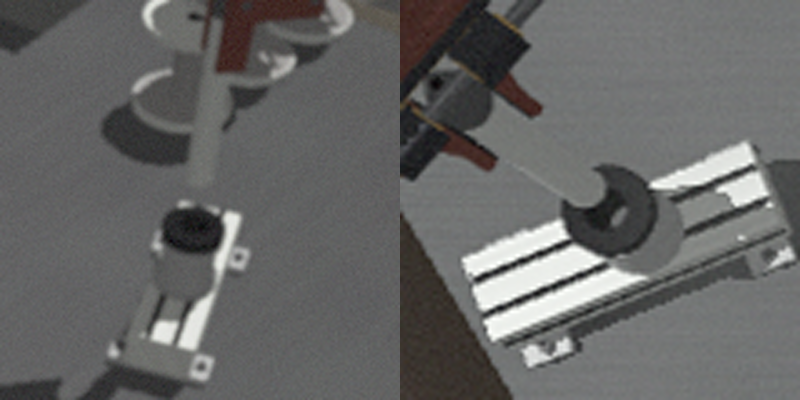

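```bash
cat > a.py <<'E'
from h import *
a=cv2.imread("pics/ab_s.png");b=cv2.imread("pics/ab_t.png")
T=np.array([.62373,.20804,.30077])
for z in(.301-.03,.2,.16):print(z,proj("scene",[T[0],T[1],z]),proj("top",[T[0],T[1],z]))
print("port?",proj("scene",[.6233,.21,.11]),proj("top",[.6233,.21,.11]))
g=a.max(2)
for v in range(92,140,4):print(v,g[v,400:425].tolist())
o=cv2.resize(b[165:205,115:160],(585*1,520),interpolation=2);cv2.imwrite("pics/z_t.png",o)
o=cv2.resize(a[110:175,385:435],(500,650)[::1],interpolation=2)[:600];cv2.imwrite("pics/z_s.png",o)
E
python3 a.py
```

```text
0.271 [418.05217479  87.59089532] [108.55905482 165.32187995]
0.2 [412.30700507 117.49765337] [123.7111772  175.73487649]
0.16 [409.30609501 133.1190354 ] [131.0836089  180.80143442]
port? [406.14037978 151.02964182] [138.44202858 186.66845703]
92 [75, 76, 80, 79, 83, 79, 78, 78, 81, 82, 96, 105, 104, 109, 111, 114, 105, 116, 113, 114, 109, 109, 109, 108, 106]
96 [75, 78, 78, 82, 80, 82, 81, 77, 78, 90, 102, 104, 105, 112, 111, 110, 114, 111, 108, 110, 108, 88, 64, 56, 50]
100 [80, 81, 84, 82, 82, 79, 75, 82, 89, 95, 104, 111, 111, 109, 114, 115, 117, 113, 113, 105, 101, 94, 84, 69, 57]
104 [81, 80, 85, 86, 84, 83, 81, 87, 90, 105, 103, 107, 109, 110, 116, 110, 111, 111, 112, 109, 101, 98, 76, 66, 77]
108 [84, 87, 81, 78, 83, 83, 86, 94, 100, 106, 106, 108, 109, 110, 111, 113, 108, 108, 107, 95, 75, 60, 55, 65, 87]
112 [101, 103, 106, 102, 103, 103, 103, 104, 105, 105, 109, 107, 118, 114, 110, 109, 107, 103, 97, 76, 81, 85, 100, 101, 103]
116 [56, 52, 54, 52, 50, 67, 84, 99, 102, 113, 114, 108, 111, 112, 114, 111, 112, 105, 105, 99, 96, 99, 103, 101, 97]
120 [53, 47, 55, 50, 62, 75, 99, 107, 111, 107, 110, 108, 112, 113, 111, 111, 109, 101, 97, 97, 101, 100, 100, 100, 96]
124 [56, 56, 49, 58, 74, 93, 103, 108, 110, 113, 109, 111, 112, 107, 109, 107, 105, 100, 99, 97, 96, 99, 99, 101, 96]
128 [100, 99, 102, 101, 102, 103, 105, 108, 109, 115, 114, 113, 114, 111, 108, 104, 101, 97, 99, 96, 100, 97, 96, 100, 99]
132 [97, 103, 101, 97, 104, 108, 111, 114, 115, 112, 118, 110, 114, 108, 108, 99, 101, 96, 102, 91, 97, 98, 99, 99, 98]
136 [96, 96, 101, 97, 98, 93, 97, 98, 100, 97, 103, 100, 96, 100, 100, 100, 97, 97, 97, 99, 97, 101, 97, 101, 99]
```

View pics/z_t.png

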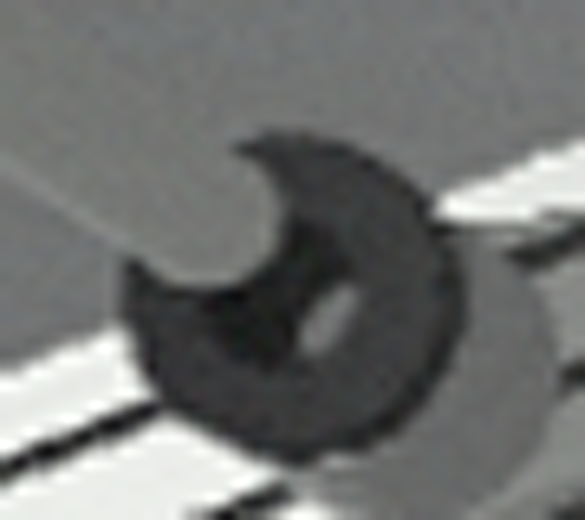

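View pics/z_s.png

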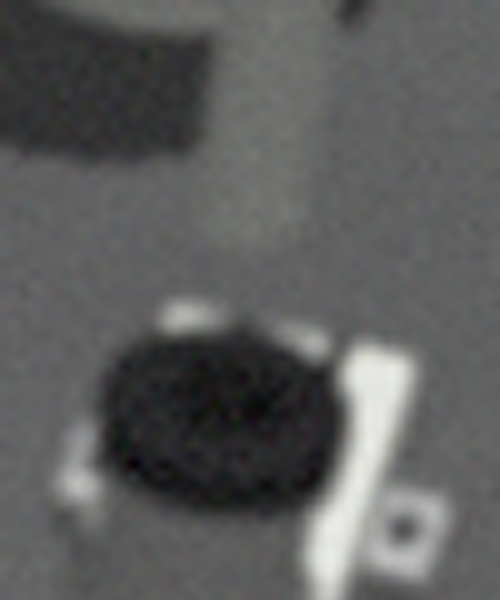

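```bash
python3 - <<'E'
from g import *
from station import arm,effector,inverse_kinematics,observe,imaging
import cv2
yaw=np.radians(22.8+210-360)
p=[.6245,.211]
arm.line_to([*p,.11+.141+.01],[np.pi,0,yaw],speed=.06);arm.sleep(.2)
s=observe();print(s["time_s"],s["tcp_pos"],s["eef_rot"],s["contact_force"])
r=arm.line_to([*p,.11+.141-.011],speed=.015,threshold=4)
s=observe();print(r,s["time_s"],s["tcp_pos"],"depth",.251-s["tcp_pos"][2],s["contact_force"],s["wrist_torque"])
a=imaging.snapshot("scene");b=imaging.snapshot("top")
o=np.hstack([cv2.resize(a[60:180,350:470],(400,400),interpolation=2),cv2.resize(b[150:220,100:170],(400,400),interpolation=2)])
cv2.imwrite("pics/touch.png",o[:,:,::-1])
E
```

```text
9.7417 [0.62463534 0.21112    0.26144614] [-3.14118216e+00  5.54688066e-04 -2.22002532e+00] [ 0.24554301  0.49338409 -1.26391129]
False 11.2917 [0.62438491 0.21104985 0.2399111 ] depth 0.011088896166816381 [-0.94745292  1.02718021 -1.93039054] [ 0.50236545  0.34836225 -0.05091716]
```

View pics/touch.png

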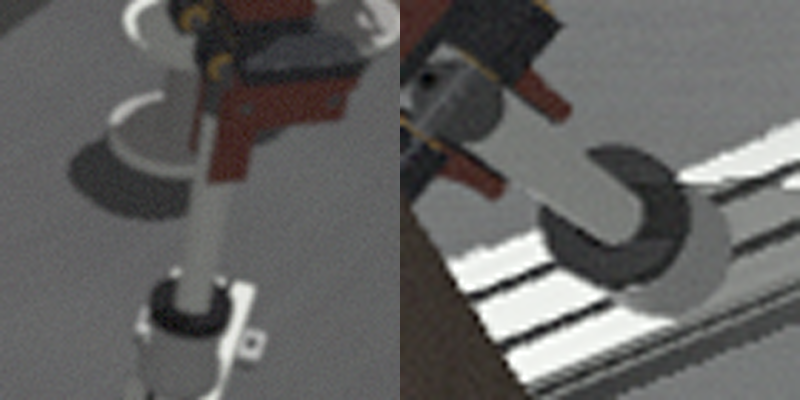

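No contact at 11 mm depth, and both views show the pipe centred in the black ring, so it has entered the bore. Next I'll push through the seal.

```bash
python3 - <<'E'
from g import *
from station import arm,effector,inverse_kinematics,observe,imaging
import cv2
p=[.6245,.211]
for d in(.018,.026,.034,.040):
    r=arm.line_to([*p,.251-d],speed=.02,threshold=25)
    s=observe();print(r,round(s["time_s"],2),np.round(s["tcp_pos"],4),"depth",round(.251-s["tcp_pos"][2],4),np.round(s["contact_force"],1),np.round(s["wrist_torque"],2),s["gripper_width"]*88)
    if r: break
a=imaging.snapshot("scene");b=imaging.snapshot("top")
o=np.hstack([cv2.resize(a[60:180,350:470],(400,400),interpolation=2),cv2.resize(b[150:220,100:170],(400,400),interpolation=2)])
cv2.imwrite("pics/push.png",o[:,:,::-1])
E
```

```text
False 11.89 [0.6244 0.211  0.2329] depth 0.0181 [-1.1  1.9 -0.9] [0.53 0.39 0.02] 24.200287781710824
False 12.44 [0.6245 0.2111 0.2249] depth 0.0261 [-0.8  1.6  0.6] [0.55 0.41 0.01] 24.240128013024638
False 12.99 [0.6242 0.2108 0.2163] depth 0.0347 [-1.1  1.9 -1. ] [ 0.65  0.44 -0.02] 23.930648675265726
False 13.44 [0.6243 0.211  0.2106] depth 0.0404 [-1.5  2.6 -0.5] [ 0.74  0.55 -0.01] 23.67461008839972
```

View pics/push.png

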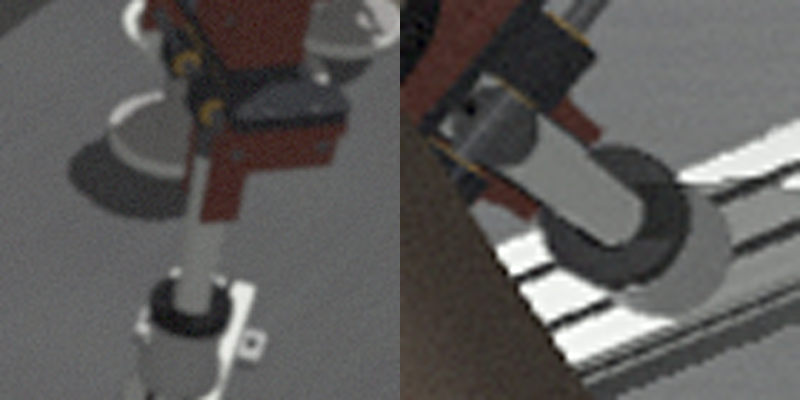

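```bash
python3 - <<'E'
from h import *
for z in(.289,.2596):print(z,proj("top",[.6243,.211,z]),proj("scene",[.6243,.211,z]))
c=np.array([(490,125)],float);print(c-[400,0])
print((c-[400,0])/400*70+[100,150])
from station import imaging
b=imaging.snapshot("top")
cv2.imwrite("pics/n.png",cv2.resize(b[150:220,90:170],(800,600),interpolation=2)[:,:,::-1])
E
```

```text
0.289 [102.55092159 162.03461858] [420.73476554  79.03377627]
0.2596 [109.59510594 166.84096199] [418.20365346  92.09808952]
[[ 90. 125.]]
[[115.75  171.875]]
```

View pics/n.png

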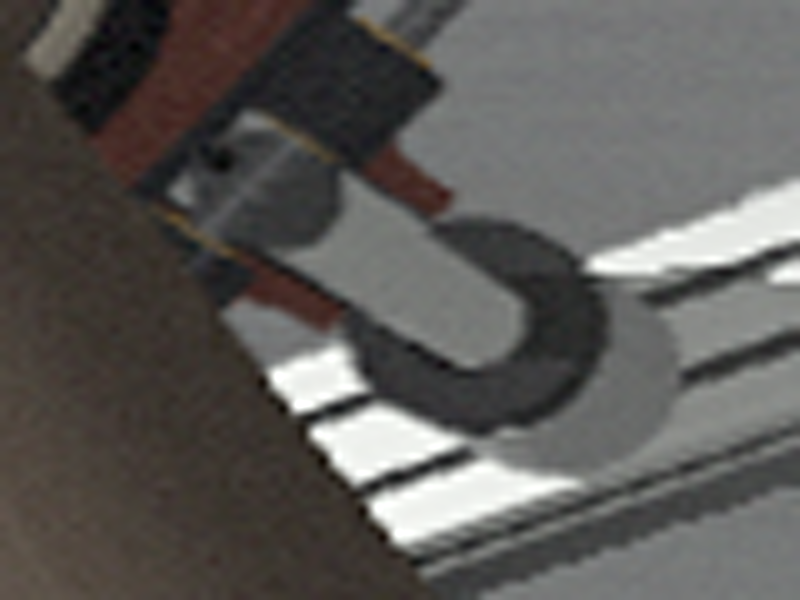

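The nozzle hole at top px (112.0,168.3) puts it at z ≈ 0.25–0.26, so the pipe went down with the jaws. I'll keep pushing to find the hard bottom.

```bash
python3 - <<'E'
from g import *
from station import arm,effector,inverse_kinematics,observe,imaging
import cv2
p=[.6245,.211]
for d in(.042,.044,.047,.050):
    r=arm.line_to([*p,.251-d],speed=.015,threshold=18)
    s=observe();print(r,round(s["time_s"],2),np.round(s["tcp_pos"],4),"depth",round(.251-s["tcp_pos"][2],4),np.round(s["contact_force"],1),np.round(s["wrist_torque"],2),s["gripper_width"]*88)
    if r or s["contact_force"][2]>12: break
b=imaging.snapshot("top")
cv2.imwrite("pics/n2.png",cv2.resize(b[150:220,90:170],(800,600),interpolation=2)[:,:,::-1])
E
```

```text
False 13.88 [0.6245 0.2111 0.2091] depth 0.0419 [-1.6  2.6  2.3] [0.82 0.6  0.03] 23.81512158457496
False 14.16 [0.6254 0.2116 0.2088] depth 0.0422 [-1.9  2.2  9.5] [ 0.62  0.76 -0.03] 24.599894420390587
True 14.39 [0.6261 0.2128 0.2088] depth 0.0422 [-0.9  0.   5.5] [0.14 0.29 0.01] 23.787954934613975
```

View pics/n2.png

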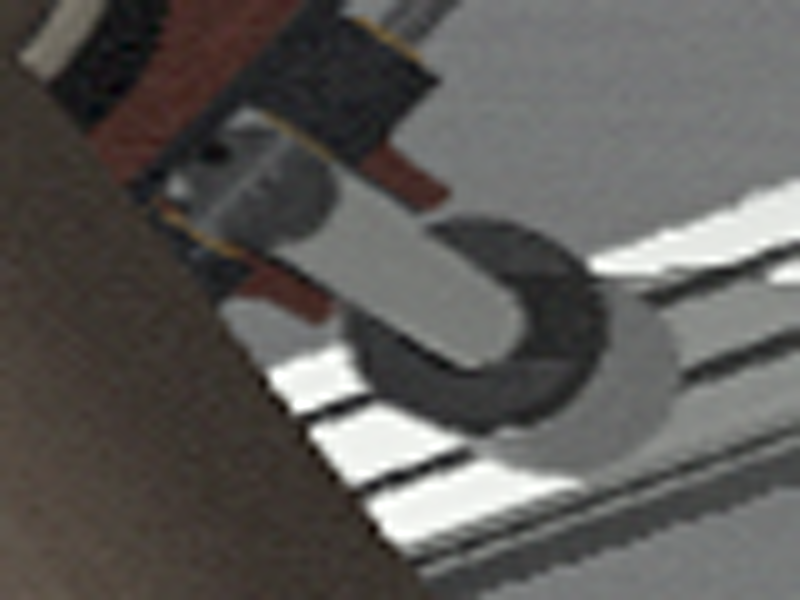

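It stops hard at 42.2 mm depth, matching the bore bottom. Now I'll release, retract upward and check.

```bash
python3 - <<'E'
from g import *
from station import arm,effector,inverse_kinematics,observe,imaging
import cv2
effector.release()
s=observe();print(round(s["time_s"],2),s["tcp_pos"],s["contact_force"],s["gripper_width"])
p=s["tcp_pos"]
print(arm.line_to([.6245,.211,p[2]+.13],speed=.1,threshold=15))
s=observe();print(round(s["time_s"],2),s["tcp_pos"],s["contact_force"])
arm.goto([.45,.05,.36],[np.pi,0,s["eef_rot"][2]])
s=observe();print(round(s["time_s"],2),s["tcp_pos"])
a=imaging.snapshot("scene");b=imaging.snapshot("top")
cv2.imwrite("pics/end_s.png",a[:,:,::-1]);cv2.imwrite("pics/end_t.png",b[:,:,::-1])
o=np.hstack([cv2.resize(a[60:220,350:470],(400,533),interpolation=2),cv2.resize(b[150:220,100:170],(400,533),interpolation=2)])
cv2.imwrite("pics/end.png",o[:,:,::-1])
from h import proj
for z in(.24,.258,.262,.18):print(z,proj("scene",[.6245,.211,z]),proj("top",[.6245,.211,z]))
E
```

```text
15.52 [0.62526334 0.21346105 0.2080471 ] [ 0.60869898 -0.07360262  0.12621361] 1.0009113148866875
False
16.97 [0.624321   0.2108258  0.33725319] [ 0.40722379  0.28645563 -0.49358305]
17.91 [0.45080644 0.05046105 0.36029343]
0.24 [416.65640722 100.55144941] [113.98468849 169.72872874]
0.258 [418.1530379   92.83249677] [109.96914207 166.98616943]
0.262 [418.49076412  91.09065576] [109.04923231 166.35788455]
0.18 [411.92618148 124.94784126] [126.0551982  177.97270983]
```

View pics/end.png

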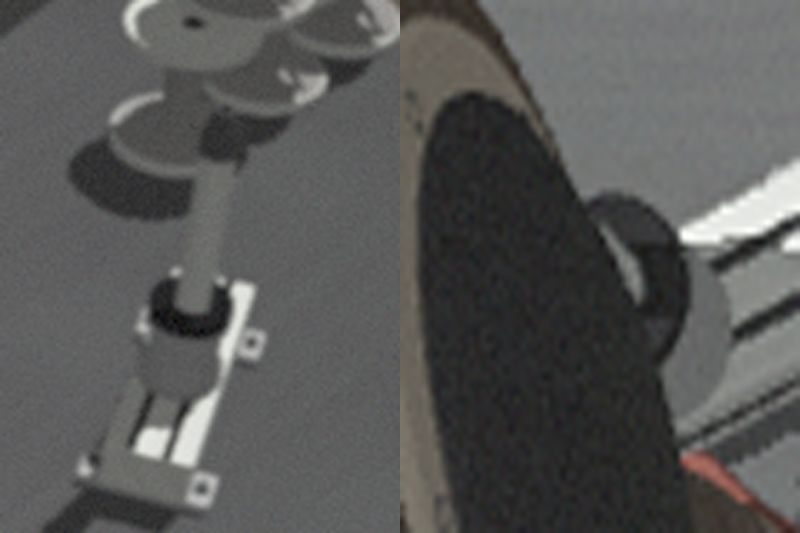

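View pics/end_s.png

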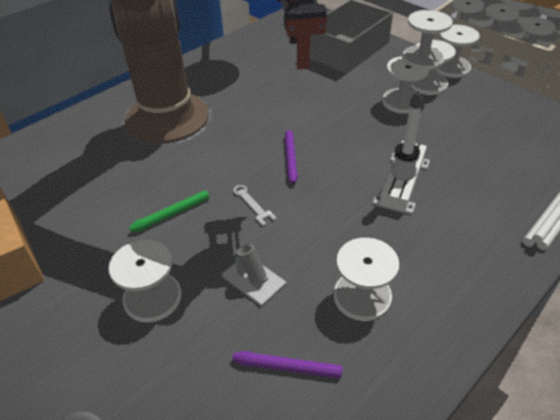

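```bash
python3 - <<'E'
from g import *
from station import arm,observe,imaging
import cv2
from h import proj
arm.goto([.40,-.1,.40],[np.pi,0,observe()["eef_rot"][2]])
s=observe();print(round(s["time_s"],2),s["tcp_pos"])
a=imaging.snapshot("scene");b=imaging.snapshot("top")
cv2.imwrite("pics/e2_s.png",a[:,:,::-1]);cv2.imwrite("pics/e2_t.png",b[:,:,::-1])
f=lambda i:np.clip((i.astype(float)-20)*2,0,255).astype(np.uint8)
o=np.hstack([cv2.resize(f(a[80:140,390:440]),(400,480),interpolation=2),cv2.resize(f(b[155:203,100:140]),(400,480),interpolation=2)])
cv2.imwrite("pics/e2.png",o[:,:,::-1])
for z in(.258,.240,.228):
    q=proj("scene",[.6245,.211,z]);r=proj("top",[.6245,.211,z]);print(z,(q-[390,80])*8,(r-[100,155])*10+[400,0])
E
```

```text
18.7 [ 0.40071815 -0.09899522  0.3997653 ]
0.258 [225.22430317 102.65997419] [499.69142074 119.86169432]
0.24 [213.25125776 164.41159529] [539.84688492 147.2872874 ]
0.228 [205.43357233 204.73172541] [565.54087515 164.83590588]
```

View pics/e2.png

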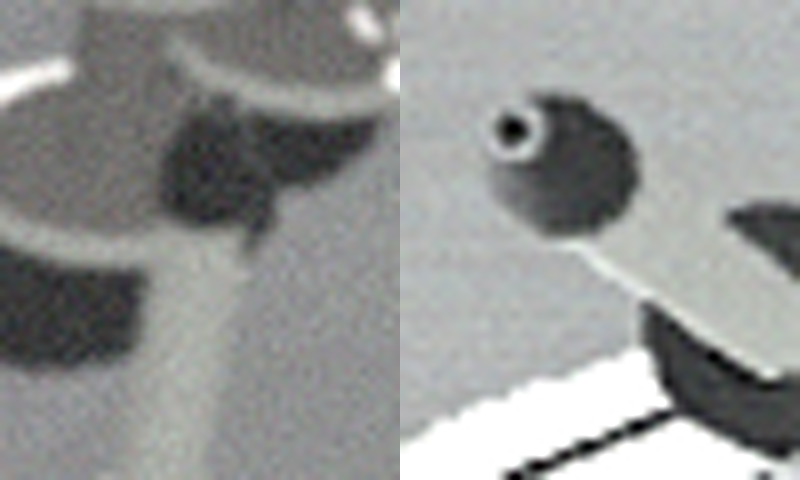

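View pics/e2_t.png

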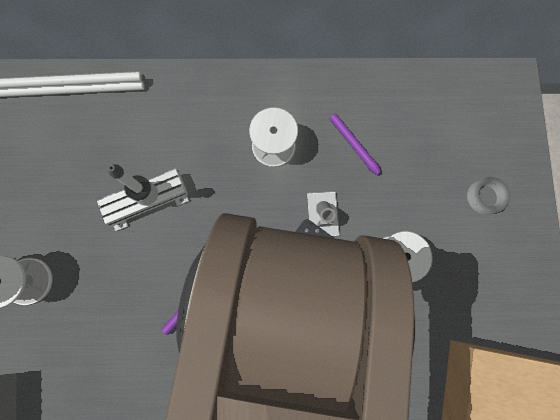

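```bash
python3 - <<'E'
from h import *
for sp in((417,92),(417,93.5),(416.5,95)): print(tri(sp,(111.3,167.8)))
# bias reference: fitting ring triangulated
print("ring",tri((407.3,151.2),(137.6,187.8)))
E
```

```text
(array([0.62271792, 0.20801744, 0.26021377]), [np.float64(0.0006022337907495664), np.float64(0.0006022337907495664)])
(array([0.62332014, 0.20900828, 0.25684614]), [np.float64(5.3413534955562275e-05), np.float64(5.341353495554478e-05)])
(array([0.62352659, 0.20950154, 0.25374514]), [np.float64(0.0009345427722146603), np.float64(0.0009345427722145563)])
ring (array([0.62258185, 0.21421523, 0.10603845]), [np.float64(0.001271791381621347), np.float64(0.0012717913816214798)])
```

The vision height is 0.257 ± 0.003 m, where home is 0.258. I'll check it by touch: close the fingers and press gently on the nozzle top, which would also seat it if needed.

```bash
python3 - <<'E'
from g import *
from station import arm,effector,observe,imaging
import cv2
yaw=observe()["eef_rot"][2]
effector.grasp()
arm.goto([.6245,.211,.34],[np.pi,0,yaw]);arm.sleep(.3)
s=observe();print(round(s["time_s"],2),s["tcp_pos"],s["contact_force"])
r=arm.line_to([.6245,.211,.290],speed=.05,threshold=8)
if not r: r=arm.line_to([.6245,.211,.270],speed=.01,threshold=14)
s=observe();print(r,round(s["time_s"],2),s["tcp_pos"],"nozzle top z",s["tcp_pos"][2]-.022,s["contact_force"],s["wrist_torque"])
p=s["tcp_pos"]
arm.line_to([p[0],p[1],.35],speed=.08)
arm.goto([.40,-.1,.40],[np.pi,0,yaw])
effector.release()
a=imaging.snapshot("scene");b=imaging.snapshot("top")
f=lambda i:np.clip((i.astype(float)-20)*2,0,255).astype(np.uint8)
o=np.hstack([cv2.resize(f(a[80:160,385:445]),(360,480),interpolation=2),cv2.resize(f(b[155:203,100:140]),(400,480),interpolation=2)])
cv2.imwrite("pics/e3.png",o[:,:,::-1]);cv2.imwrite("pics/e3_s.png",a[:,:,::-1])
s=observe();print(round(s["time_s"],2),s["joint_vel"].round(3),s["contact_force"])
E
```

```text
21.88 [0.6246425  0.21019603 0.34053325] [ 0.02611617  0.33580061 -0.1671346 ]
True 24.22 [0.62532188 0.21199847 0.28046369] nozzle top z 0.25846368860429825 [0.82205494 0.41755276 5.23990646] [0.08856522 0.11263713 0.02748262]
28.17 [-0.     0.003 -0.001 -0.     0.     0.001  0.   ] [ 0.30532364 -0.64776655  0.03740283]
```

View pics/e3.png

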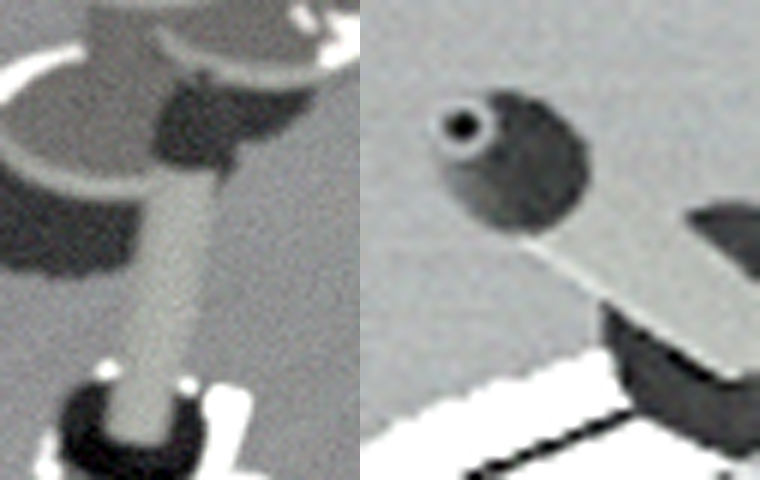

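The nozzle top felt by touch is at z = 0.2585, within 0.5 mm of home, and the pipe is unmoved and upright in both views (nozzle hole at crop (462,126)). Handing in.

```bash
python3 - <<'E'
from station import workorder
print(workorder.finish_job())
E
```

```text
the job is handed in; nothing more can be done
None
```

I took the aluminium lance out of the holder and pushed it straight down into the fitting until it stopped hard. I then let go and handed the job in at about 28 s of the allowed 58 s.

**Checks that agreed**
- **Depth:** the downward push stopped hard at 42.2 mm, and the bore is 42 mm deep.
- **Height by touch:** pressing the closed fingers on the nozzle top met it at z = 0.2585 m. A fully seated pipe would be at 0.258 m.
- **Upright:** both cameras showed the lance still standing upright after release, tilted by about 0.03 rad or less.
- **Bystanders:** I did not measure the castings and wrench after the job. Both castings and the wrench looked unmoved in the picture taken after release, and nothing came near them.

**Checks that were weak or disagreed**
- **Seal:** I never saw the 5–12 N seal force. I only read the force between steps, where it was about 0–2 N, so seating rests on the depth and touch readings.
- **Fitting position:** the two cameras differed by about 5 mm. I used a value between them, and the lance went in without catching.
- **Gripper:** its width read 24 mm on the 22 mm pipe, but I saw no slip.
- **Grip force:** it was fixed at 30 N, below the suggested 40 N.

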